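# Reject the failed power module off the test ledge into the scrap chute

### The arm

A 6-joint arm with a two-finger parallel gripper is mounted at the origin on the work surface. World frame = base frame: x ahead of the robot, y to its left, z up, the work surface at z = 0. Lengths are in m, angles in rad, forces in N, time in s.
With the tool pointing down it reaches from about 0.425 to 0.95 m from the base axis. Payload 3.5 kg.
Tool frame: the origin (TCP) lies at the very end of the fingers, on their centre line; the grasp point (between the pads) lies 19 mm behind it; z points along the fingers, y is the direction in which the jaws open and shut (so a half turn about z gives the same grasp; the last joint's range is limited). The gripper opens to 85 mm and grips with 20 to 120 N. Pads are 22 mm wide; open, the fingers measure 114 mm over their backs; the gripper's body (76 mm by 85 mm) begins 54 mm behind the grasp point. The pads swing forward as they close: fully open they stand 13 mm farther back than shut.
Start: joints at [-1.345, 0.286, 1.577, -0, 1.279, -0.15], TCP at [0.248, -0.628, 0.231] pointing down, gripper open.
Joint ranges: [-2.77, 2.77], [-0.9, 2.22], [0.21, 2.48], [-1.53, 4.67], [0.24, 2.81], [-2.84, 2.84]. Speed limits (rad/s): [2.79, 2.79, 3.14, 3.14, 3.14, 3.14].

### API

Orientations are given as a unit quaternion [x, y, z, w].
In Python, from plant import get_state, read_camera, get_calibration, ticket, search_frame, cut_out, pinpoint gives the robot as it stands.
- The arm moves only by the tool move_arm, never from a script. Its argument "plan" is a list that holds one entry, the list of rows, each a list of 7 numbers: the turn, a rotation vector about the tool's x, y, z in degrees, then the shift along the tool's x, y, z in m, then the finger opening in m, from 0 to 0.0854. In form: [[[ax, ay, az, x, y, z, hand], ...]]. A call has exactly 5 rows; each row is the pose to reach, as a shift and turn from the pose measured when the call began, along the tool's axes at that moment; what a row does not reach only later rows make up. A row lasts 1/8 s, in which the tool goes at most 62.5 mm and 10.7 degrees, less where a joint would pass 70% of its speed; a pose out of reach is approached as far as the arm can. A call with a gripper value outside its range is refused whole. The fingers move at their own pace and stop on an object; "force" is the grip in N (left out, the last holds). Time passes only in rows, so rows that repeat a pose let the fingers close, or fill a call up. It gives the time, the measured TCP pose, the force and the opening at its end, in the units of the state.
- get_state(): the state, without advancing time (a new reading comes with each control period).
- read_camera(name): name is "side" or "top" or "wrist"; returns the picture (400x640x3 uint8, red, green, blue); there is no depth.
- get_calibration(name): a dict with "mtx" (3x3 intrinsics, pixels), "extrinsics" (4x4, takes a point from camera to world coordinates); the wrist camera has in their place "hand_eye" (4x4, takes a point from camera to tool coordinates, whose origin is the TCP and whose axes are the flange's). Camera axes: x right, y up, looking along -z (the intrinsics and any distortion apply to the point x, -y, -z); pixel columns grow to the right and rows downward; lengths in m; the calibration is good to about 2 mm. A picture is of the moment at which its call begins: read the wrist's pose just before it. get_calibration takes no time and is no camera call.
- ticket.sign_off(): hands the job in, once; it reports no verdict.
Trained networks look in the newest picture that a camera, given by its name, has taken for a name from the list of things; names that differ only in an ending like _2 or _b are one class to them, and where a whole thing is asked for, a point or a joint stands for the part that bears it (a point fixed in the world has none). Each returns a list of dicts, best first, with "p" (0 to 1); they miss things now and then, are a little off and sometimes report something else, mostly with a low value. They report only what shows in the picture. A call takes as long as a camera call. They do not tell look-alikes from the thing itself.
- search_frame(camera, query): "centre" ([column, row] in pixels, amid what is visible of it).
- cut_out(camera, query): "pixels" (400x640 bool, what is visible of it) and "centre" ([column, row] in pixels, amid what is visible of it).
- pinpoint(camera, query): "centre" ([column, row] in pixels: a listed point, or the origin of a listed thing).
The state is a dict: "time": time; "qpos": joint angles; "dq": joint speeds; "joint_efforts": joint torques, N m; "eef_pos": TCP position; "tcp_rot": TCP orientation; "contact_force": force on the tool from outside, world axes, zero at the start; "wrist_torque": the same for the moment, N m; "opening": opening from 0.0 (shut) to 1.0 (fully open).
Only numpy, scipy, OpenCV 4.12 (cv2) and the standard library are available. Lean on these libraries where they do the work, as an engineer would, in place of code of your own. Each camera call takes 0.05 s, during which the arm holds its last target.

### The job

One of the two power modules clamped in the test station has failed: the one with the red dot. Press lightly on its flat top with closed fingertips and slide it out of its bay, past the spring pin (the ledge gives under the press), then push it off the front edge of the ledge so that it drops into the blue chute and comes to rest inside. Never bear on the module with more than 15 N and never lift it, and leave the green-dot module in its bay and the jar, the spool and the screwdriver where they are.

Things in the scene. Friction and masses are not known exactly. Their poses are not given: they have to be found in the camera images.
- station: Fixed grey test station, a block 150 x 190 mm with a ledge on top and a blue scrap chute at its front. Origin: on the bench under the middle of the ledge's front edge; x points level from the ledge out over the chute (the way modules slide), y along the edge, z up. The ledge surface is 120 mm above the bench, x = -150 to 0, y = -95 to 95 mm. Each bay's half of it floats on its own springs.
- bay_left (a point): Point on the ledge surface at the middle of the module in the left bay (station x = -80, y = 42 mm). The bay, station y = 17 to 71, x = -117 to 0 mm, is open only at the front edge; its back wall (33 mm thick) and rails stand 11 mm above the ledge, 1 mm below a module's top, so a module in it cannot be gripped or pushed from behind until it is partly slid out.
- bay_right (a point): The same point of the right bay (station x = -80, y = -42 mm), which spans y = -71 to -17 mm, x = -117 to 0 mm. The rail between the bays is 34 mm wide, the outer rails 24 mm. Each bay, with its rails, sinks under the press (at most 16 mm) and springs back; the two are not equally stiff, so how deep to press must be felt, not measured. The friction of fingertips on a module's pad is about 0.9.
- pin_left_tip (a point): Nose of the left bay's brass spring pin (station x = -85 mm, 6 mm above the ledge). It reaches in from the outer rail and holds the module against the middle rail with about 6 N; the other bay has the same. Module, rails, ledge and pin are slippery (friction about 0.3); sliding out takes roughly 7 to 10 N of press from above. The pin lets go after 30 mm and then stands 6 mm out of the rail.
- chute (a point): Middle of the chute's flat floor, 6 mm above the bench (station x = 137 mm). The blue chute is open above; inside it spans station x = 0 to 190, y = -95 to 95 mm, with side rims 100 mm and far rim 55 mm above the bench, and a slope from 94 mm high at the ledge down to the floor at x = 85 mm.
- red_module: The failed power module: a loose flat block 70 mm (its x) by 50 mm (its y), 12 mm thick with its pad, about 110 g, white case on an aluminium base plate, its flat top covered by a dark grippy silicone pad (42 mm wide) with a red dot 22 mm across in the middle. Origin: centre of its underside. It starts in one of the two bays, on the ledge, its centre 80 mm behind the front edge and 42 mm left or right of the station's middle, its x the same way as the station's.
- green_module: The good power module: the same block with a green dot, in the other bay. It must stay there.
- flux_jar: Loose amber jar with a black cap, 50 mm across, 55 mm tall, standing on the bench beside the station; origin at its underside. Bystander.
- solder_spool: Loose grey spool, 56 mm across, 38 mm tall, standing on the bench on the other side of the station; origin at its underside. Bystander.
- screwdriver: Loose screwdriver, 160 mm long, lying on the bench beside the chute; x along it. Bystander.
There are look-alikes about, which are no part of the job. Leave any pink look-alike of the red_module alone.

How it is judged:
On the way:
1. the red-dot module has been slid at least 30 mm out of its bay, still flat on the ledge (x of red_module in the frame of station above -0.05 m and z of red_module in the frame of station above 0.1 m and angle between red_module's own z axis and vertical below 0.15 rad), for 0.1 s.
At the end, for the whole second after the job is handed in: The red-dot module lies at rest inside the chute, its centre between the chute's walls and lower than 75 mm above the bench; the green-dot module is within 10 mm of its start in its bay, and jar, spool and screwdriver are within 20 mm of where they stood (x of red_module in the frame of station between 0 and 0.19 m and y of red_module in the frame of station between -0.095 and 0.095 m and z of red_module in the frame of station below 0.075 m and linear speed of red_module below 0.02 m/s and distance of green_module from where it was at the start of the episode below 0.01 m and distance of each of flux_jar, solder_spool, screwdriver from where it was at the start of the episode below 0.02 m); the robot touches nothing.
It fails at once if the red-dot module is pressed or pushed with more than 15 N (contact force between the arm and red_module above 15 N).
It fails at once if the fingers bear on the red-dot module with more than 15 N (contact force between the fingers and red_module above 15 N).
It fails at once if the red-dot module is lifted more than 15 mm above the ledge (height (world z) of red_module above 0.135 m).
It fails at once if the green-dot module is moved more than 10 mm (distance of green_module from where it was at the start of the episode above 0.01 m).
It fails at once if the jar, spool or screwdriver is moved more than 20 mm (distance of any of flux_jar, solder_spool, screwdriver from where it was at the start of the episode above 0.02 m).
It also fails if it takes over 58 s, if anything falls off the work surface, if the arm or the gripper's body presses on something with over 40 N, if the wrist force passes 120 N, or if a joint passes its speed limit or range.

## Working session

There is one attempt and no reset: what is moved stays moved. The work goes in short steps, Python scripts to look and compute and a tool call to move; the robot and the scene stay as the last step left them, time stands still between calls to the robot, and variables do not carry over. Pictures are saved under pics/ and viewed, and the job is handed in when it is done.

Besides the shell and the picture viewer there is one more tool, called after "Call:" as name(argument=value, ...) on one line, values as JSON. move_arm: Moves the arm, as the interface text tells. Its arguments: {"type":"object","properties":{"plan":{"type":"array","items":{"type":"array","items":{"type":"array","items":{"type":"number"}}}},"force":{"type":"number"}},"required":["plan"]}

```bash
ls; mkdir -p pics; python3 - <<'E'
from plant import *
import cv2, json
s=get_state(); print(s)
for n in ("side","top"):
    im=read_camera(n); cv2.imwrite(f"pics/{n}0.png",im[:,:,::-1])
    c=get_calibration(n); print(n,{k:(v.tolist() if hasattr(v,'tolist') else v) for k,v in c.items()})
    for q in ("red_module","green_module","station","flux_jar","solder_spool","screwdriver","chute","bay_left","bay_right"):
        print(q,[(r['p'],r['centre']) for r in pinpoint(n,q)][:3])
print(get_calibration("wrist"))
E
```

```text
pics
{'time': 0.0, 'qpos': array([-1.34502528e+00,  2.87179971e-01,  1.57817119e+00, -2.02001839e-05,
        1.27860548e+00, -1.50025730e-01]), 'dq': array([ 5.18221550e-04, -1.20615961e-05, -1.05551915e-03, -1.76234467e-04,
        1.68562942e-03,  2.19766801e-03]), 'joint_efforts': array([-9.88335632e-04, -4.05989134e+01, -2.92625141e+01, -2.11252623e-04,
        5.91832693e-03,  7.64778065e-06]), 'eef_pos': array([ 0.2475925 , -0.62724552,  0.22994079]), 'tcp_rot': array([ 9.82397742e-01,  1.86797426e-01, -5.44160747e-05, -1.18077768e-03]), 'contact_force': array([ 0.8608449 ,  0.38667132, -0.68401898]), 'wrist_torque': array([ 0.01058771,  0.00746187, -0.00457371]), 'opening': 0.9989193190543237}
side {'mtx': [[425.5662398595086, 0.0, 320.92332821203166], [0.0, 425.5662398595086, 194.8804997916955], [0.0, 0.0, 1.0]], 'extrinsics': [[-0.9875782560960423, 0.10044515611144413, -0.12083028883540613, 0.4607435771105388], [-0.15712503105349784, -0.6359803522304849, 0.7555400162752638, 0.7478840408233405], [-0.0009553547704408952, 0.7651403545693667, 0.6438628154403132, 0.6889138216855
[... 1086 characters left out ...]
0.59, [414.8, 207.6])]
screwdriver [(0.54, [276.4, 159.4])]
chute [(0.59, [349.7, 152.9]), (0.37, [282.6, 221.5])]
bay_left [(0.65, [336.8, 224.6])]
bay_right [(0.96, [370.7, 223.4])]
{'mtx': array([[295.86539503,   0.        , 314.11381289],
       [  0.        , 295.86539503, 197.24070438],
       [  0.        ,   0.        ,   1.        ]]), 'hand_eye': array([[-4.74421306e-04,  9.52691570e-01,  3.03938394e-01,
         7.87749398e-02],
       [ 9.99999619e-01,  2.29406911e-04,  8.41838678e-04,
        -6.24205984e-04],
       [ 7.32287044e-04,  3.03938677e-01, -9.52691316e-01,
        -1.42145926e-01],
       [ 0.00000000e+00,  0.00000000e+00,  0.00000000e+00,
         1.00000000e+00]])}
```

View pics/top0.png

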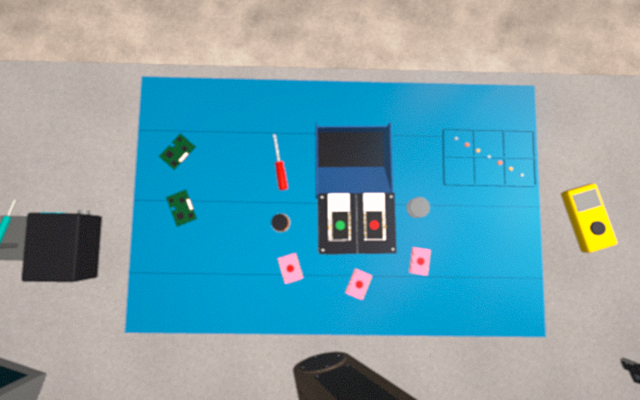

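View pics/side0.png

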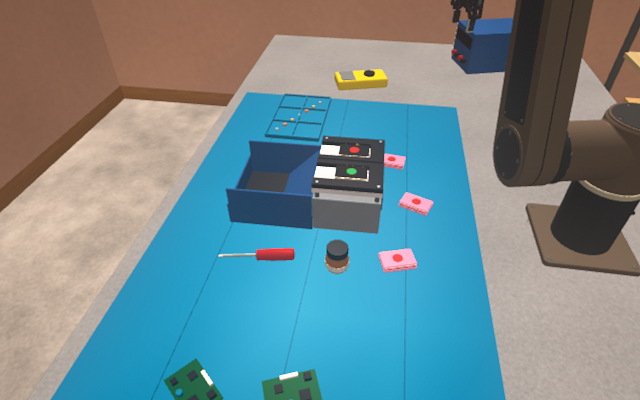

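The red-dot module is in the right bay, with its dot at about (374,225) in the top view and (355,150) in the side view. The green dot is at (340,225) in the top view. The three pink pads are the look-alikes. Next I'll measure the dots.

```bash
cat > h.py <<'E'
import numpy as np, cv2
from plant import *
def ray(cal,px,T=None):
    T=cal['extrinsics'] if T is None else T
    d=np.array([(px[0]-cal['mtx'][0,2])/cal['mtx'][0,0],-(px[1]-cal['mtx'][1,2])/cal['mtx'][1,1],-1.])
    return T[:3,3],T[:3,:3]@d
def onz(cal,px,z,T=None):
    o,d=ray(cal,px,T); return o+d*(z-o[2])/d[2]
def proj(cal,P,T=None):
    T=cal['extrinsics'] if T is None else T
    p=T[:3,:3].T@(np.asarray(P)-T[:3,3]); m=cal['mtx']
    return np.array([m[0,0]*p[0]/-p[2]+m[0,2], -m[1,1]*p[1]/-p[2]+m[1,2]])
def dots(im,near,kind,r=14):
    hsv=cv2.cvtColor(im,cv2.COLOR_RGB2HSV); H,S,V=[hsv[:,:,i].astype(int) for i in range(3)]
    m=(S>130)&(V>90)&(((H<10)|(H>170)) if kind=='red' else ((H>45)&(H<85)))
    yy,xx=np.nonzero(m); k=(abs(xx-near[0])<r)&(abs(yy-near[1])<r)
    return np.array([xx[k].mean(),yy[k].mean()]),k.sum()
E
python3 - <<'E'
from h import *
P={}
for n,g in (("top",{'red':(374,225),'green':(340,225)}),("side",{'red':(354,150),'green':(351,171)})):
    im=cv2.imread(f"pics/{n}0.png")[:,:,::-1].copy(); c=get_calibration(n)
    for k in g:
        p,a=dots(im,g[k],k); w=onz(c,p,0.132); print(n,k,p,a,w.round(4)); P[n,k]=p
    d=onz(c,P[n,'green'],.132)-onz(c,P[n,'red'],.132); print(np.linalg.norm(d), np.degrees(np.arctan2(-d[0],d[1])))
for k in('red','green'):
    A=[];b=[]
    for n in('top','side'):
        o,d=ray(get_calibration(n),P[n,k]); d/=np.linalg.norm(d); M=np.eye(3)-np.outer(d,d); A.append(M); b.append(M@o)
    print(k,np.linalg.lstsq(np.vstack(A),np.hstack(b),rcond=None)[0])
im=cv2.imread("pics/top0.png")
cv2.imwrite("pics/topz.png",cv2.resize(im[110:270,300:420],None,fx=5,fy=5,interpolation=cv2.INTER_CUBIC)[:,:600][:600])
cv2.imwrite("pics/topz.png",cv2.resize(im[115:262,300:412],None,fx=4,fy=4,interpolation=cv2.INTER_CUBIC))
E
```

```text
top red [374.  224.5] 86 [ 0.5155 -0.0783  0.132 ]
top green [339.77027027 224.87837838] 74 [0.5132 0.0061 0.132 ]
0.08435989578157536 1.5561313670206502
side red [353.93877551 149.42857143] 49 [ 0.5152 -0.0799  0.132 ]
side green [351.02083333 170.64583333] 48 [0.5133 0.0031 0.132 ]
0.08302093705586935 1.2572203309319465
red [ 0.51522806 -0.07805616  0.13323174]
green [0.51310306 0.00626111 0.13435399]
```

View pics/topz.png

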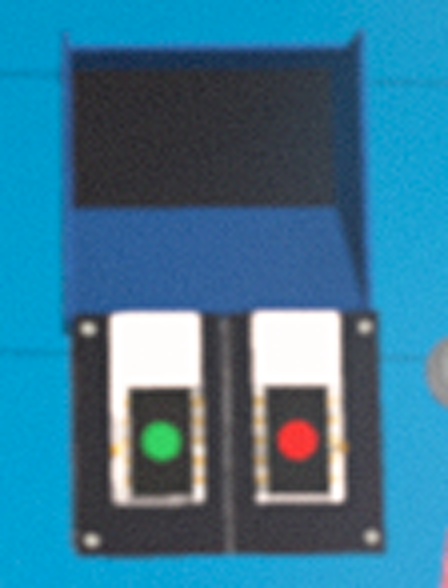

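```bash
cat >> h.py <<'E'
from scipy.spatial.transform import Rotation as R
YAW=np.radians(1.5)
def setyaw(y):
    global YAW; YAW=y
def tgtR(): 
    c,s=np.cos(YAW),np.sin(YAW); return R.from_matrix(np.array([[c,s,0],[s,-c,0],[0,0,-1.]]))
def delta(pos):
    s=get_state(); q=R.from_quat(s['tcp_rot'])
    return np.degrees((q.inv()*tgtR()).as_rotvec()).round(2), q.inv().apply(np.asarray(pos)-s['eef_pos']).round(4)
E
python3 -c "
from h import *
print(delta([.5155,-.079,.215]))"
```

```text
(array([ 0.  ,  0.  , 20.03]), array([ 0.4505, -0.4123,  0.0163]))
```

Call:
move_arm(plan=[[[0, 0, 4, 0.045, -0.041, 0, 0], [0, 0, 8, 0.09, -0.082, 0, 0], [0, 0, 12, 0.135, -0.124, 0, 0], [0, 0, 16, 0.18, -0.165, 0, 0], [0, 0, 20, 0.225, -0.206, 0, 0]]], force=20)

```text
time: 1.62
eef_pos: [0.3821, -0.3519, 0.2316]
tcp_rot: [1.0, 0.012, 0.0, 0.0]
contact_force: [0.6, -1.0, 0.2]
opening: -0.001
```

```bash
python3 -c "
from h import *
print(delta([.5155,-.079,.215]))"
```

```text
(array([ 0.04, -0.04, -0.13]), array([ 0.1399, -0.2697,  0.0166]))
```

Call:
move_arm(plan=[[[0, 0, 0, 0.03, -0.055, 0, 0], [0, 0, 0, 0.06, -0.11, 0.005, 0], [0, 0, 0, 0.09, -0.17, 0.01, 0], [0, 0, 0, 0.12, -0.22, 0.015, 0], [0, 0, 0, 0.14, -0.27, 0.017, 0]]])

```text
time: 2.25
eef_pos: [0.5163, -0.0766, 0.2146]
tcp_rot: [1.0, 0.012, 0.001, 0.0]
contact_force: [1.0, -1.0, 0.5]
opening: -0.0
```

```bash
python3 - <<'E'
from h import *
s=get_state(); im=read_camera("wrist"); cv2.imwrite("pics/w1.png",im[:,:,::-1])
print(s['eef_pos'],s['contact_force'],np.abs(s['dq']).max())
T=np.eye(4);T[:3,:3]=R.from_quat(s['tcp_rot']).as_matrix();T[:3,3]=s['eef_pos']
c=get_calibration("wrist");T=T@c['hand_eye']
for k in('red','green'):
    p,a=dots(im,(320,200),k,r=300); print(k,p,a,onz(c,p,.132,T))
E
```

```text
[ 0.51633516 -0.07663369  0.21463988] [ 0.95571841 -1.03957439  0.50800315] 0.8906040590684812
red [161.90876623 101.57435065] 3080 [0.59309844 0.03634276 0.132     ]
green [207.61128527 203.08777429] 638 [0.51618761 0.00989475 0.132     ]
```

View pics/w1.png

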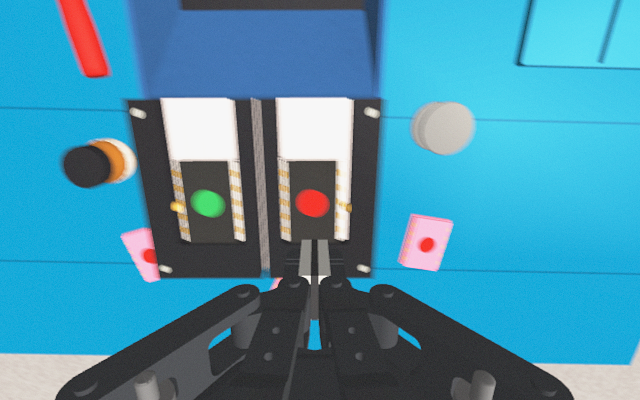

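The wrist view has the red dot at (312,203) and the green dot at (208,203). The fingers are closed, and the arm was still moving when this was taken. I'll measure again now that it has settled.

```bash
python3 - <<'E'
from h import *
read_camera("wrist"); read_camera("wrist")
s=get_state(); im=read_camera("wrist"); cv2.imwrite("pics/w2.png",im[:,:,::-1])
print(s['eef_pos'],s['contact_force'],np.abs(s['dq']).max())
T=np.eye(4);T[:3,:3]=R.from_quat(s['tcp_rot']).as_matrix();T[:3,3]=s['eef_pos']
c=get_calibration("wrist");T=T@c['hand_eye']
w={}
for k,g in(('red',(312,203)),('green',(208,203))):
    p,a=dots(im,g,k,r=30); w[k]=onz(c,p,.132,T);print(k,p,a,w[k])
d=w['green']-w['red']; print(np.linalg.norm(d),np.degrees(np.arctan2(-d[0],d[1])))
ux=np.array([np.cos(YAW),np.sin(YAW),0]); e=w['red']+80e-3*ux-[0,0,.012]; print("edge px",proj(c,e,T), "tcp rel red along x", ux@(s['eef_pos']-w['red']))
print(delta([.5155,-.079,.15]))
E
```

```text
[ 0.51598314 -0.07619718  0.21446279] [-0.12331496 -0.35320368  0.03859196] 0.06215030609280271
red [316.48006645 203.67607973] 602 [ 0.51740711 -0.07700041  0.132     ]
green [211.93205575 203.47038328] 574 [0.51518007 0.00685644 0.132     ]
0.08388642319106021 1.5212786075129723
edge px [316.87072117  98.82234068] tcp rel red along x -0.0014024524561212447
(array([ 0.07, -0.04,  0.03]), array([-0.0003,  0.0012,  0.0646]))
```

View pics/w2.png

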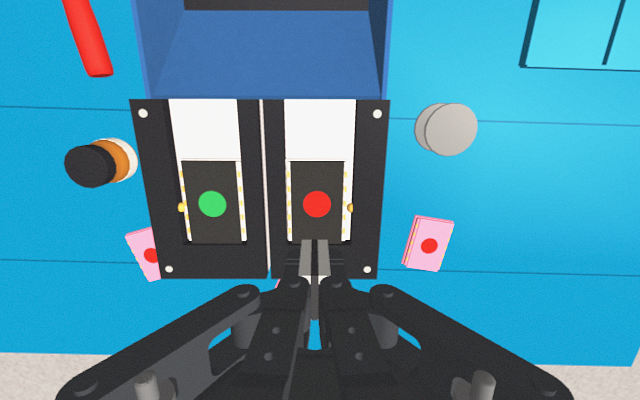

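```bash
python3 -c "
from h import *
print(delta([.5045,-.0778,.140]))"
```

```text
(array([ 0.07, -0.04,  0.03]), array([-0.0113, -0.0003,  0.0746]))
```

Call:
move_arm(plan=[[[0, 0, 0, -0.011, 0, 0.025, 0], [0, 0, 0, -0.011, 0, 0.05, 0], [0, 0, 0, -0.011, 0, 0.068, 0], [0, 0, 0, -0.011, 0, 0.073, 0], [0, 0, 0, -0.011, 0, 0.0745, 0]]])

```text
time: 3.08
eef_pos: [0.5051, -0.0787, 0.1404]
tcp_rot: [1.0, 0.013, 0.001, 0.001]
contact_force: [0.4, 0.0, 0.1]
opening: -0.001
```

Call:
move_arm(plan=[[[0, 0, 0, 0, 0, 0.001, 0], [0, 0, 0, 0, 0, 0.002, 0], [0, 0, 0, 0, 0, 0.003, 0], [0, 0, 0, 0, 0, 0.004, 0], [0, 0, 0, 0, 0, 0.005, 0]]])

```text
time: 3.7
eef_pos: [0.5051, -0.0787, 0.1354]
tcp_rot: [1.0, 0.013, 0.001, 0.001]
contact_force: [-0.8, -0.4, -0.1]
opening: -0.005
```

Call:
move_arm(plan=[[[0, 0, 0, 0, 0, 0.0005, 0], [0, 0, 0, 0, 0, 0.001, 0], [0, 0, 0, 0, 0, 0.0015, 0], [0, 0, 0, 0, 0, 0.002, 0], [0, 0, 0, 0, 0, 0.0025, 0]]])

```text
time: 4.32
eef_pos: [0.5051, -0.0787, 0.1328]
tcp_rot: [1.0, 0.013, 0.001, 0.001]
contact_force: [0.0, 0.7, -0.6]
opening: 0.001
```

Call:
move_arm(plan=[[[0, 0, 0, 0, 0, 0.0005, 0], [0, 0, 0, 0, 0, 0.001, 0], [0, 0, 0, 0, 0, 0.0015, 0], [0, 0, 0, 0, 0, 0.002, 0], [0, 0, 0, 0, 0, 0.0025, 0]]])

```text
time: 4.95
eef_pos: [0.5051, -0.0787, 0.1312]
tcp_rot: [1.0, 0.013, 0.0, 0.001]
contact_force: [-3.7, 1.4, 7.8]
opening: 0.001
```

Call:
move_arm(plan=[[[0, 0, 0, 0, 0, 0.0003, 0], [0, 0, 0, 0, 0, 0.0006, 0], [0, 0, 0, 0, 0, 0.0009, 0], [0, 0, 0, 0, 0, 0.0012, 0], [0, 0, 0, 0, 0, 0.0015, 0]]])

```text
time: 5.58
eef_pos: [0.5051, -0.0787, 0.131]
tcp_rot: [1.0, 0.013, 0.0, 0.001]
contact_force: [-4.6, 0.5, 9.3]
opening: -0.002
```

Call:
move_arm(plan=[[[0, 0, 0, 0.001, 0, 0.0013, 0], [0, 0, 0, 0.002, 0, 0.0013, 0], [0, 0, 0, 0.003, 0, 0.0013, 0], [0, 0, 0, 0.004, 0, 0.0013, 0], [0, 0, 0, 0.005, 0, 0.0013, 0]]])

```text
time: 6.2
eef_pos: [0.5091, -0.0786, 0.1308]
tcp_rot: [1.0, 0.013, -0.002, 0.001]
contact_force: [-6.6, 1.1, 10.7]
opening: 0.001
```

```bash
cat >> h.py <<'E'
def wlook(name,save=True,r=None):
    s=get_state(); im=read_camera("wrist"); cv2.imwrite(f"pics/{name}.png",im[:,:,::-1])
    T=np.eye(4);T[:3,:3]=R.from_quat(s['tcp_rot']).as_matrix();T[:3,3]=s['eef_pos']
    c=get_calibration("wrist");T=T@c['hand_eye']
    print(s['time'],s['eef_pos'].round(4),s['contact_force'].round(2),delta([.5045,-.0778,.140])[0]); return s,im,c,T
E
python3 - <<'E'
from h import *
wlook("w3")
E
```

```text
6.2 [ 0.5091 -0.0786  0.1308] [-6.55  1.09 10.71] [0.06 0.18 0.04]
```

View pics/w3.png

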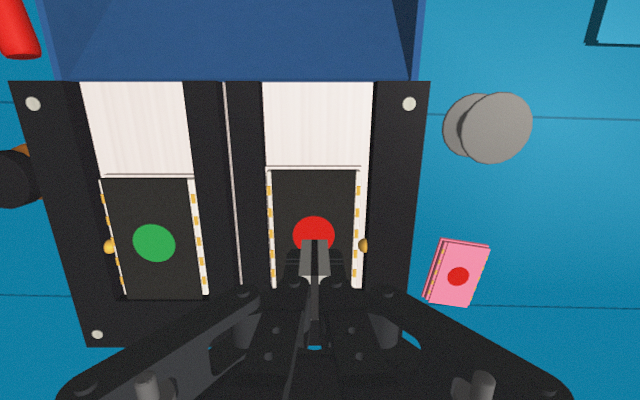

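The red module's front edge is at row 168 and the green one's at row 178, so it has moved about 4 mm and is sliding with the fingers. I'll continue with a slightly lighter press.

Call:
move_arm(plan=[[[0, 0, 0, 0.002, 0, 0.0011, 0], [0, 0, 0, 0.0035, 0, 0.0011, 0], [0, 0, 0, 0.005, 0, 0.0011, 0], [0, 0, 0, 0.0065, 0, 0.0011, 0], [0, 0, 0, 0.008, 0, 0.0011, 0]]])

```text
time: 6.88
eef_pos: [0.5163, -0.0784, 0.1309]
tcp_rot: [1.0, 0.014, -0.004, 0.001]
contact_force: [-7.3, 0.2, 10.4]
opening: -0.0
```

Call:
move_arm(plan=[[[0, 0.1, 0, 0.002, 0, 0.0009, 0], [0, 0.2, 0, 0.0035, 0, 0.0009, 0], [0, 0.3, 0, 0.005, 0, 0.0009, 0], [0, 0.3, 0, 0.0065, 0, 0.0009, 0], [0, 0.3, 0, 0.008, 0, 0.0009, 0]]])

```text
time: 7.5
eef_pos: [0.5231, -0.0782, 0.1309]
tcp_rot: [1.0, 0.014, -0.003, 0.0]
contact_force: [-8.5, -0.3, 10.4]
opening: 0.001
```

```bash
python3 - <<'E'
from h import *
wlook("w4")
E
```

```text
7.5 [ 0.5231 -0.0782  0.1309] [-8.5  -0.28 10.41] [0.05 0.3  0.09]
```

View pics/w4.png

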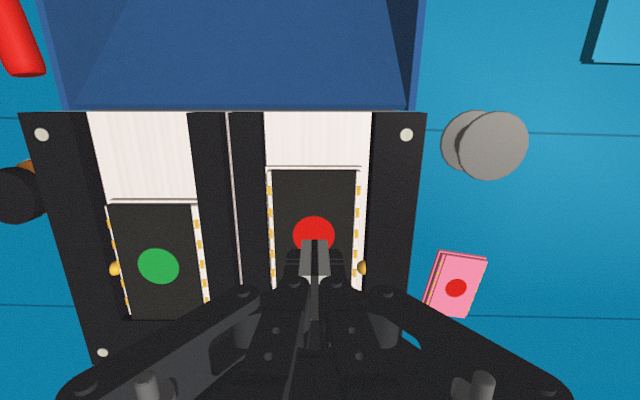

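Call:
move_arm(plan=[[[0, 0, 0, 0.0015, 0, 0.0005, 0], [0, 0, 0, 0.0025, 0, 0.0005, 0], [0, 0, 0, 0.004, 0, 0.0005, 0], [0, 0, 0, 0.0055, 0, 0.0005, 0], [0, 0, 0, 0.007, 0, 0.0005, 0]]])

```text
time: 8.18
eef_pos: [0.5292, -0.0781, 0.1311]
tcp_rot: [1.0, 0.014, -0.005, 0.0]
contact_force: [-7.2, 0.8, 9.0]
opening: -0.002
```

Call:
move_arm(plan=[[[0, 0, 0, 0.0015, 0, 0.0006, 0], [0, 0, 0, 0.0025, 0, 0.0006, 0], [0, 0, 0, 0.004, 0, 0.0006, 0], [0, 0, 0, 0.0055, 0, 0.0006, 0], [0, 0, 0, 0.007, 0, 0.0006, 0]]])

```text
time: 8.8
eef_pos: [0.5358, -0.0781, 0.1314]
tcp_rot: [1.0, 0.014, -0.006, 0.001]
contact_force: [-1.9, 0.5, 6.9]
opening: -0.001
```

Call:
move_arm(plan=[[[0, 0, 0, 0.0015, 0, 0.0006, 0], [0, 0, 0, 0.0025, 0, 0.0006, 0], [0, 0, 0, 0.004, 0, 0.0006, 0], [0, 0, 0, 0.0055, 0, 0.0006, 0], [0, 0, 0, 0.007, 0, 0.0006, 0]]])

```text
time: 9.43
eef_pos: [0.5432, -0.0782, 0.1314]
tcp_rot: [1.0, 0.014, -0.005, 0.001]
contact_force: [-2.1, -0.1, 5.9]
opening: -0.001
```

```bash
python3 - <<'E'
from h import *
wlook("w5")
E
```

```text
9.425 [ 0.5432 -0.0782  0.1314] [-2.15 -0.13  5.93] [0.1  0.58 0.14]
```

View pics/w5.png

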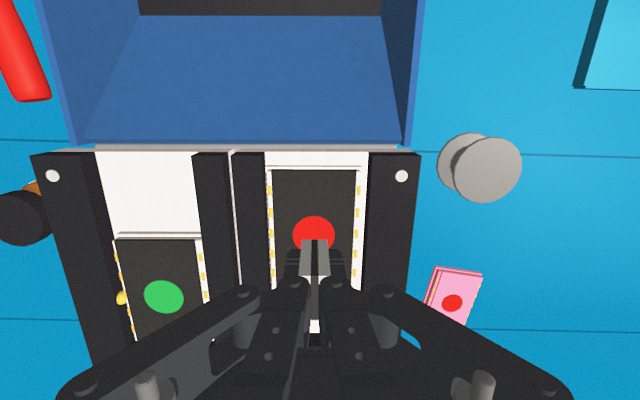

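The pin has let go: drag has dropped to 2 N. The red module's front edge is at row 168, close to the ledge edge at row 150. I'll keep sliding.

Call:
move_arm(plan=[[[0, 0, 0, 0.002, 0, 0.0005, 0], [0, 0, 0, 0.0045, 0, 0.0005, 0], [0, 0, 0, 0.007, 0, 0.0005, 0], [0, 0, 0, 0.0095, 0, 0.0005, 0], [0, 0, 0, 0.012, 0, 0.0005, 0]]])

```text
time: 10.1
eef_pos: [0.5558, -0.0782, 0.1315]
tcp_rot: [1.0, 0.014, -0.005, 0.001]
contact_force: [-2.9, -0.0, 5.6]
opening: 0.002
```

Call:
move_arm(plan=[[[0, 0, 0, 0.002, 0, 0.0006, 0], [0, 0, 0, 0.0045, 0, 0.0006, 0], [0, 0, 0, 0.007, 0, 0.0006, 0], [0, 0, 0, 0.0095, 0, 0.0006, 0], [0, 0, 0, 0.012, 0, 0.0006, 0]]])

```text
time: 10.72
eef_pos: [0.5682, -0.0781, 0.1315]
tcp_rot: [1.0, 0.014, -0.004, 0.002]
contact_force: [-2.6, -0.4, 5.8]
opening: -0.006
```

Call:
move_arm(plan=[[[0, 0, 0, 0, 0, -0.001, 0], [0, 0, 0, 0, 0, -0.003, 0], [0, 0, 0, 0, 0, -0.007, 0], [0, 0, 0, -0.03, 0, -0.02, 0], [0, 0, 0, -0.05, 0, -0.03, 0]]])

```text
time: 11.35
eef_pos: [0.5176, -0.0793, 0.1619]
tcp_rot: [1.0, 0.014, -0.005, 0.002]
contact_force: [0.2, 0.4, -1.0]
opening: 0.001
```

```bash
python3 - <<'E'
from h import *
read_camera("wrist")
s,im,c,T=wlook("w6")
p,a=dots(im,(316,170),'red',r=60); print(p,a,onz(c,p,.132,T))
ux=np.array([np.cos(YAW),np.sin(YAW),0]);o=np.array([.5165,-.0775,0])
print("slid",ux@(onz(c,p,.132,T)-o),"tcp",ux@(s['eef_pos']-o)-.08)
E
```

```text
11.4 [ 0.5166 -0.0793  0.1631] [-0.17  0.72 -0.12] [0.21 0.42 0.13]
[313.74363188 128.44207067] 1217 [ 0.58076827 -0.07629691  0.132     ]
slid 0.06427774089411493 tcp -0.07999410265078029
```

View pics/w6.png

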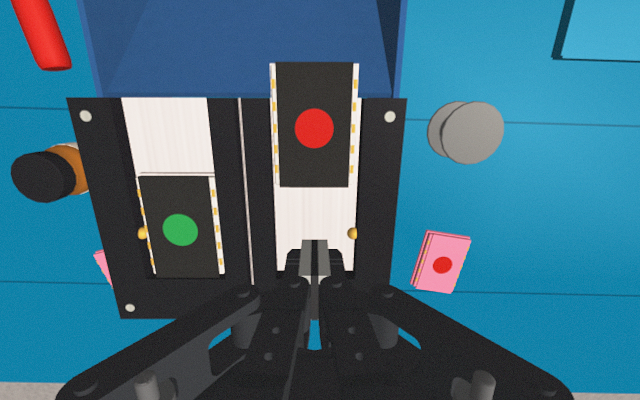

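Slid about 63 mm: the module is flat on the ledge with its front overhanging, and the red dot is at (314,128). There is room behind it, so next I lower the closed fingers behind the rear edge and push.

Call:
move_arm(plan=[[[0, 0.4, 0, 0, -0.001, 0.012, 0], [0, 0.4, 0, 0, -0.001, 0.024, 0], [0, 0.4, 0, 0, -0.001, 0.033, 0], [0, 0.4, 0, 0, -0.001, 0.036, 0], [0, 0.4, 0, 0, -0.001, 0.0375, 0]]])

```text
time: 12.08
eef_pos: [0.5176, -0.0786, 0.1249]
tcp_rot: [1.0, 0.014, -0.0, 0.002]
contact_force: [0.8, 1.2, 0.6]
opening: 0.0
```

Call:
move_arm(plan=[[[0, 0, 0, 0.004, 0, 0, 0], [0, 0, 0, 0.008, 0, 0, 0], [0, 0, 0, 0.012, 0, 0, 0], [0, 0, 0, 0.016, 0, 0, 0], [0, 0, 0, 0.02, 0, 0, 0]]])

```text
time: 12.7
eef_pos: [0.5378, -0.078, 0.125]
tcp_rot: [1.0, 0.014, -0.001, 0.002]
contact_force: [-0.4, 0.3, 0.3]
opening: 0.0
```

```bash
python3 - <<'E'
from h import *
wlook("w7")
E
```

```text
12.7 [ 0.5378 -0.078   0.125 ] [-0.36  0.29  0.27] [0.21 0.02 0.13]
```

View pics/w7.png

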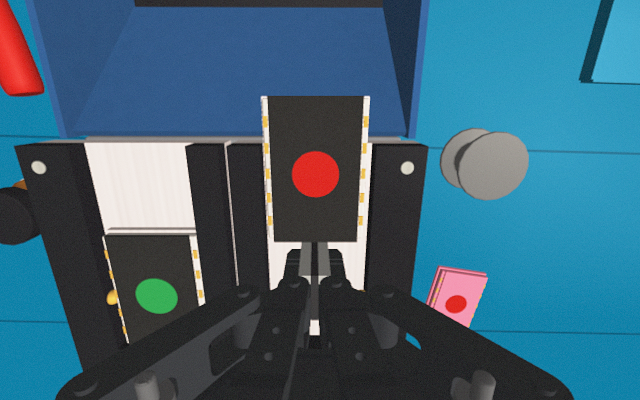

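The fingers sit just behind the module's rear edge (row 241). Pushing.

Call:
move_arm(plan=[[[0, 0, 0, 0.003, 0, 0, 0], [0, 0, 0, 0.006, 0, 0, 0], [0, 0, 0, 0.009, 0, 0, 0], [0, 0, 0, 0.012, 0, 0, 0], [0, 0, 0, 0.015, 0, 0, 0]]])

```text
time: 13.38
eef_pos: [0.5535, -0.0777, 0.125]
tcp_rot: [1.0, 0.014, -0.0, 0.002]
contact_force: [-0.0, -0.6, -0.3]
opening: 0.002
```

Call:
move_arm(plan=[[[0, 0, 0, 0.003, 0, 0, 0], [0, 0, 0, 0.006, 0, 0, 0], [0, 0, 0, 0.009, 0, 0, 0], [0, 0, 0, 0.012, 0, 0, 0], [0, 0, 0, 0.015, 0, 0, 0]]])

```text
time: 14.0
eef_pos: [0.5687, -0.0772, 0.125]
tcp_rot: [1.0, 0.014, -0.0, 0.002]
contact_force: [0.4, -1.1, -1.0]
opening: 0.002
```

```bash
python3 - <<'E'
from h import *
wlook("w8")
E
```

```text
14.0 [ 0.5687 -0.0772  0.125 ] [ 0.39 -1.13 -1.02] [ 0.22 -0.01  0.13]
```

View pics/w8.png

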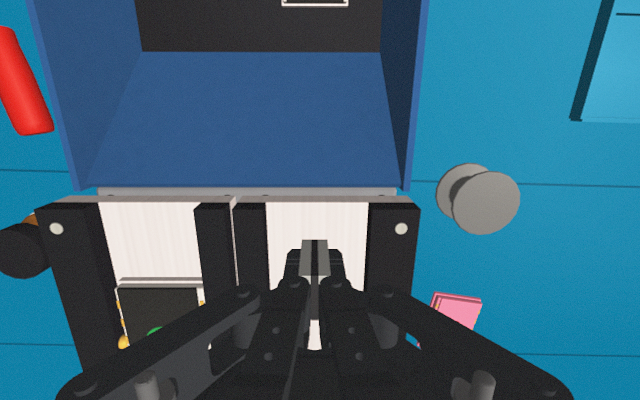

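The module has already dropped; its end shows at about (315,2) on the chute floor. I'll raise the arm clear and check.

Call:
move_arm(plan=[[[0, 0, 0, 0, 0, -0.02, 0], [0, 0, 0, 0, 0, -0.05, 0], [0, 0, 0, -0.02, 0, -0.09, 0], [0, 0, 0, -0.04, 0, -0.12, 0], [0, 0, 0, -0.06, 0, -0.14, 0]]])

```text
time: 14.68
eef_pos: [0.5091, -0.0787, 0.2689]
tcp_rot: [1.0, 0.014, 0.002, 0.003]
contact_force: [-0.0, 0.3, 0.3]
opening: 0.0
```

Call:
move_arm(plan=[[[0, 0, 0, 0, 0, 0, 0], [0, 0, 0, 0, 0, 0, 0], [0, 0, 0, 0, 0, 0, 0], [0, 0, 0, 0, 0, 0, 0], [0, 0, 0, 0, 0, 0, 0]]])

```text
time: 15.3
eef_pos: [0.5091, -0.0786, 0.2682]
tcp_rot: [1.0, 0.014, 0.002, 0.002]
contact_force: [-0.9, 0.3, 0.2]
opening: 0.002
```

```bash
python3 - <<'E'
from h import *
wlook("w9")
a=read_camera("side"); b=read_camera("top")
cv2.imwrite("pics/side9.png",cv2.resize(a[120:290,200:420,::-1],None,fx=3,fy=3))
c=get_calibration("side")
for k,g in(('green',(351,171)),):
    p,n=dots(a,g,k); print(k,p,n)
cv2.imwrite("pics/top9.png",cv2.resize(b[110:260,260:440,::-1],None,fx=4,fy=4))
a2=read_camera("side"); print("diff",np.abs(a2.astype(int)-a)[120:290,200:330].mean())
E
```

```text
15.3 [ 0.5091 -0.0786  0.2682] [-0.94  0.31  0.22] [ 0.29 -0.19  0.14]
green [351.02173913 170.76086957] 46
diff 0.5621116138763198
```

View pics/w9.png

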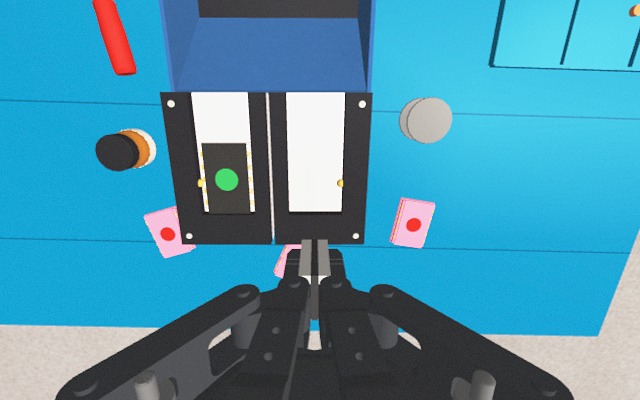

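View pics/side9.png

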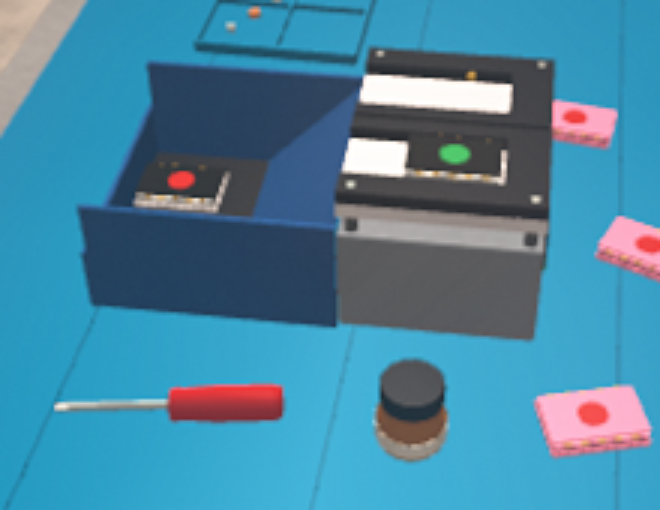

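View pics/top9.png

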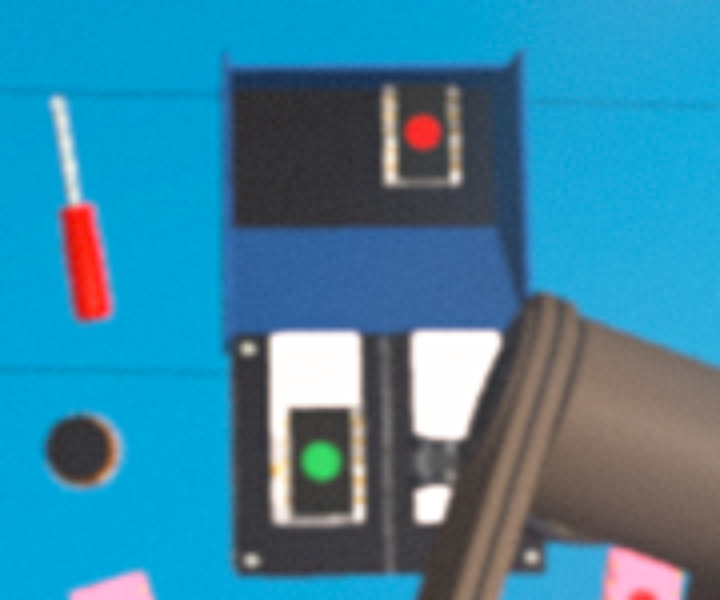

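The red module lies flat on the chute floor, with its dot at (423,132) in the top crop. The green dot hasn't moved (351.0,170.8 against 351.0,170.6 before). The bystanders are in place and the arm is clear.

```bash
python3 -c "
from plant import *
ticket.sign_off()"
```

```text
the job is handed in; nothing more can be done
```

The red-dot module is out of the right bay and lying flat on the floor of the blue chute. I handed the job in about 15.5 s into the 58 s limit; no verdict is reported.

**What I did:** I pressed on its pad just behind the dot with about 6–11 N and slid it about 63 mm, past the spring pin. I then lowered the closed fingers behind it and pushed it off the front edge.

**Forces:** The highest measured force, press and drag together, was about 13.4 N against the 15 N limit. That is close, and forces were only read at the end of each move, so I can't rule out a brief higher reading in between. I lightened the press after that reading.

**Last checks:**
- **Red module:** it is inside the chute in both the top and side views, and two side views taken 0.1 s apart showed no movement.
- **Green module:** its dot is within 0.2 pixel of where it started in the side view.
- **Bystanders:** I checked these by eye only. The jar and screwdriver look unmoved in all views. The spool looks unmoved in the wrist view, but the arm hid it in the final top view.
- **Robot:** the fingers are about 135 mm above the station's rails and touching nothing.

None of the checks failed or disagreed.

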